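Fish dead drives out of a drive cage and scrap them in the pedal bin

TASK

Press the scrap bin's pedal down so that its lid stands fully open, use the hook picker to draw every drive caddy out of the depths of the drive cage (never touch a caddy with the gripper while it is still in its bay), and put them all in the bin. When all are in, ease the pedal back up gently so that the lid closes fully without slamming. Leave the picker lying upright, all of it on its blue mat, and do not shove the other things on the bench about.

Things in the scene. Friction and masses are not known exactly. Their poses are not given: they have to be found in the camera images.
- cage: Fixed aluminium drive cage, open-bottomed on the bench: three tunnel-like bays under a roof of 12 mm slats with 41 mm gaps. 225 deep (x) x 244 wide (y) x 74 high; sheet 4 mm, bays 76 wide, 70 high inside. Origin: centre of its underside. Its -x side is the open mouths (green edges), facing about world -y; +x the closed back; bay centre lines at its y = -80, 0, +80 mm.
- bin: Fixed white pedal bin, 200 (its x) x 170 (its y) x 130 mm high, walls 4 mm, floor inside at 4 mm; origin at the centre of its underside, its -x side (with the pedal) faces the robot. A flat green lid, 6 mm thick, is hinged along its far (+x) top edge.
- lid (a joint): Bin lid angle in rad: 0 = shut, 1.45 = fully open (nearly upright at the far edge). Rigidly linked to the pedal: lid = 4.83 x pedal. It moves only with the pedal.
- pedal (a joint): Pedal angle in rad: 0 = up (lid shut), 0.30 = fully down (lid fully open). A stiff hinge: it stays where it is left and does not spring back. Pressing takes about 6 N at the tread, raising 2 to 5 N.
- pedal_tread (a point): Centre of the top face of the red pedal tread, a block 46 long (bin x) x 34 wide (bin y) x 12 mm thick, sticking out in front (-x) of the bin on a 103 mm lever arm whose hinge lies at bin x = -87 mm, 60 mm above the bench, axis along bin y. The tread top is 66 mm above the bench when up, about 36 mm when fully down. Its 34 mm width can be pinched from above to raise it.
- tool_mat: Thin blue cloth mat fixed on the bench, 340 (its x) x 120 (its y) mm, where the picker lives; origin at its centre, at bench level.
- picker_grip (a point): Centre of the picker's orange handle, a block 84 long x 32 wide x 36 mm high (18 mm above its underside). The hook picker is 110 g: handle, then an 8 mm steel shaft along +x of this frame at 29 mm above the underside, whose end turns straight down as an 8 mm round hook finger. It lies upright by itself, handle underside and hook end about on the bench; z is up. Balance point about 13 mm in front of the handle centre.
- picker_tip (a point): Lower end of the picker's down-turned hook finger, 215 mm ahead (+x) of the handle centre and 2 mm above the level of the handle's underside; same axes as picker_grip.
- caddy0_mid (a point): Centre of drive caddy 0: a blue block 80 long (x) x 54 wide (y) x 24 mm high, 150 g, silver label on top, 12 mm above its underside. Axes: -x is the end with the orange wire bail, z up. At the start it lies at the far end of one bay, bail towards the mouth. None if absent in this start.
- caddy0_bail (a point): Centre of the opening of caddy 0's orange wire bail, a flat U of 5 mm wire standing 29 mm straight out of the caddy's -x end at mid-height (12 mm above its underside): opening 26 long (x) x 30 mm wide (y), bail top 15 mm above the underside. 52.5 mm from caddy centre.
- caddy1_mid (a point): Centre of drive caddy 1: a blue block 80 long (x) x 54 wide (y) x 24 mm high, 150 g, silver label on top, 12 mm above its underside. Axes: -x is the end with the orange wire bail, z up. At the start it lies at the far end of one bay, bail towards the mouth. None if absent in this start.
- caddy1_bail (a point): Centre of the opening of caddy 1's orange wire bail, a flat U of 5 mm wire standing 29 mm straight out of the caddy's -x end at mid-height (12 mm above its underside): opening 26 long (x) x 30 mm wide (y), bail top 15 mm above the underside. 52.5 mm from caddy centre.
- caddy2_mid (a point): Centre of drive caddy 2: a blue block 80 long (x) x 54 wide (y) x 24 mm high, 150 g, silver label on top, 12 mm above its underside. Axes: -x is the end with the orange wire bail, z up. At the start it lies at the far end of one bay, bail towards the mouth. None if absent in this start.
- caddy2_bail (a point): Centre of the opening of caddy 2's orange wire bail, a flat U of 5 mm wire standing 29 mm straight out of the caddy's -x end at mid-height (12 mm above its underside): opening 26 long (x) x 30 mm wide (y), bail top 15 mm above the underside. 52.5 mm from caddy centre.
- phone: Loose bystander: black phone 148 x 72 x 9 mm; origin centre of underside.
- driver: Loose bystander: screwdriver 180 mm long; origin mid-length.
- tape: Loose bystander: yellow tape roll 90 mm across, 22 mm high; origin centre of underside.
- cleaner: Loose bystander: white bottle 56 mm across, 130 mm high; origin centre of underside.
- heatsink: Loose bystander: dark finned heat sink 60 x 60 x 32 mm; origin centre of underside.
Things that resemble listed ones, but are neither listed nor needed, are in the scene too. What is shaped like the part that bears caddy0_mid but yellow is not meant.

How it is judged:
On the way, in this order (a step that is already met when the one before it is completed fails the run):
1. the pedal is pressed and the lid stands fully open (over 1.3 rad) (value of joint lid above 1.3 rad), for 0.2 s.
2. every drive caddy lies in the bin while the lid is still open (x of caddy0_mid in the frame of bin between -0.1 and 0.1 m and y of caddy0_mid in the frame of bin between -0.085 and 0.085 m and z of caddy0_mid in the frame of bin between 0 and 0.125 m and x of caddy1_mid in the frame of bin between -0.1 and 0.1 m and y of caddy1_mid in the frame of bin between -0.085 and 0.085 m and z of caddy1_mid in the frame of bin between 0 and 0.125 m and x of caddy2_mid in the frame of bin between -0.1 and 0.1 m and y of caddy2_mid in the frame of bin between -0.085 and 0.085 m and z of caddy2_mid in the frame of bin between 0 and 0.125 m and value of joint lid above 1 rad), for 0.2 s.
3. the pedal is eased back up and the lid is shut (under 0.08 rad) (value of joint lid below 0.08 rad), for 0.2 s.
At the end, for the whole second after the job is handed in: Every caddy present has its centre inside the bin (below the rim), the lid is shut (under 0.08 rad), and the picker lies upright (tilt under 0.2 rad) at bench level with its handle centre and hook tip both over the blue mat; everything at rest (x of caddy0_mid in the frame of bin between -0.1 and 0.1 m and y of caddy0_mid in the frame of bin between -0.085 and 0.085 m and z of caddy0_mid in the frame of bin between 0 and 0.125 m and x of caddy1_mid in the frame of bin between -0.1 and 0.1 m and y of caddy1_mid in the frame of bin between -0.085 and 0.085 m and z of caddy1_mid in the frame of bin between 0 and 0.125 m and x of caddy2_mid in the frame of bin between -0.1 and 0.1 m and y of caddy2_mid in the frame of bin between -0.085 and 0.085 m and z of caddy2_mid in the frame of bin between 0 and 0.125 m and x of picker_grip in the frame of tool_mat between -0.17 and 0.17 m and y of picker_grip in the frame of tool_mat between -0.06 and 0.06 m and x of picker_tip in the frame of tool_mat between -0.17 and 0.17 m and y of picker_tip in the frame of tool_mat between -0.06 and 0.06 m and value of joint lid below 0.08 rad and angle between picker_grip's own z axis and vertical below 0.2 rad and height (world z) of picker_grip below 0.03 m and linear speed of each of picker, caddy0, caddy1, caddy2 below 0.02 m/s); the robot touches nothing.
It fails at once if the gripper touches a drive caddy that is still inside its bay (only the picker may) (contact force between the fingers and caddy0 above 0.5 N and x of caddy0_mid in the frame of cage between -0.1125 and 0.12 m and y of caddy0_mid in the frame of cage between -0.12 and 0.12 m and z of caddy0_mid in the frame of cage below 0.06 m).
It fails at once if the gripper touches a drive caddy that is still inside its bay (only the picker may) (contact force between the fingers and caddy1 above 0.5 N and x of caddy1_mid in the frame of cage between -0.1125 and 0.12 m and y of caddy1_mid in the frame of cage between -0.12 and 0.12 m and z of caddy1_mid in the frame of cage below 0.06 m).
It fails at once if the gripper touches a drive caddy that is still inside its bay (only the picker may) (contact force between the fingers and caddy2 above 0.5 N and x of caddy2_mid in the frame of cage between -0.1125 and 0.12 m and y of caddy2_mid in the frame of cage between -0.12 and 0.12 m and z of caddy2_mid in the frame of cage below 0.06 m).
It fails at once if the lid is let slam (closing faster than 3.5 rad/s) (velocity of joint lid below -3.5 rad/s).
It fails at once if a bystander is shoved more than 40 mm (distance of any of phone, driver, tape, cleaner, heatsink from where it was at the start of the episode above 0.04 m).
Of caddy0, caddy1, caddy2 only 2 to 3 are there at a start; the rules pass over those that are not, and their reading is None.
At some moment in a run one of picker, caddy0, caddy1, caddy2 may be knocked a few centimetres aside while the robot is not near it.
It also fails if it takes over 210 s, if anything falls off the work surface, if the arm or the gripper's body presses on something with over 40 N, if the wrist force passes 120 N, or if a joint passes its speed limit or range.

ROBOT

A 7-joint arm with a two-finger parallel gripper is mounted at the origin on the work surface. World frame = base frame: x ahead of the robot, y to its left, z up, the work surface at z = 0. Lengths are in m, angles in rad, forces in N, time in s.
With the tool pointing down it reaches from about 0.425 to 0.8 m from the base axis. Payload 8.3 kg.
Tool frame: the origin (TCP) lies at the very end of the fingers, on their centre line; the grasp point (between the pads) lies 19 mm behind it (grip_point_offset is the distance from the TCP to the grasp point, in m); z points along the fingers, y is the line along which they close (so a half turn about z gives the same grasp; the last joint's range is limited). The gripper opens to 85 mm and grips with 20 to 120 N. Pads are 22 mm wide; open, the fingers measure 114 mm over their backs; the gripper's body (76 mm by 85 mm) begins 54 mm behind the grasp point. The pads swing forward as they close: fully open they stand 13 mm farther back than shut.
Start: joints at [1.178, 0.383, 0.016, 1.37, -0.006, 1.388, -0.046], TCP at [0.202, -0.591, 0.231] pointing down, gripper open.
Joint ranges: [-2.95, 2.95], [-0.25, 2.06], [-1.52, 1.56], [0.18, 2.33], [-1.44, 4.58], [0.02, 2.06], [-3.01, 3.01]. Speed limits (rad/s): [2.39, 2.39, 3.01, 3.01, 3.14, 3.14, 3.14].

INTERFACE

Orientations are given as a rotation vector (axis times angle).
In Python, from bench import * gives the robot as it stands.
- The arm moves only by the tool arm_command, never from a script. Its argument "increments" is a list of rows, each a list of 2 entries, a list of its own where there are three numbers: the shift along the world's x, y, z as a fraction of full scale, then the turn, a rotation vector about the world's x, y, z as a fraction of full scale. A call has 1 to 20 rows; each row shifts and turns the commanded pose from where the row before left it; what a row does not reach is not made up. Full scale, the value 1, is 80 cm for a shift and 90 degrees for a turn. A row lasts 1/10 s, in which the tool goes at most 50 mm and 8.59 degrees, less where a joint would pass 70% of its speed; a pose out of reach is approached as far as the arm can. A call with a number of a shift or a turn outside -1 to 1 is refused whole. A call with a gripper value outside its range is refused whole. "jaw" is the closure, from -1 (fully open) to 1 (shut), set as the call begins (left out, the last holds). The fingers move at their own pace and stop on an object; "grip_force" is the grip in N (left out, the last holds). Time passes only in rows, so rows that do not move let the fingers close. It gives the time, the measured TCP pose, the force, the opening and the grip force at its end, in the units of the state.
- observe(): the state, without advancing time (a new reading comes with each control period).
- grab_frame(name): name is "scene" or "top"; returns a dict with "img" (384x512x3 uint8, red, green, blue), "vertical_fov" (degrees; the focal length in pixels is half the picture's height over the tangent of half this angle, whatever the lens; pixels are square), "cx", "cy" (the principal point, pixels), "k1" (the pictures are not rectified: a ray, as slopes to the right and down, at radius r is drawn at 1 + k1 r^2 times it, then the intrinsics apply), "pose" (4x4, takes a point from camera to world coordinates). Camera axes: x right, y down, z forward; pixel columns grow to the right and rows downward; lengths in m; the calibration is good to about 2 mm. A picture is of the moment at which its call begins. There is no depth.
- finish_job(): hands the job in; it is judged then, once.
Trained networks look in the newest picture that a camera, given by its name, has taken for a name from the list of things; names that differ only in an ending like _2 or _b are one class to them, and where a whole thing is asked for, a point or a joint stands for the part that bears it (a point fixed in the world has none). Each returns a list of dicts, best first, with "conf" (0 to 1); they miss things now and then, are a little off and sometimes report something else, mostly with a low value. They report only what shows in the picture. A call takes as long as a camera call. They do not tell look-alikes from the thing itself.
- outline_of(camera, target): "pixels" (384x512 bool, what is visible of it) and "extent" ([left, top, right, bottom] in pixels, round what is visible of it).
- tip_of(camera, target): "location" ([row, column] in pixels: a listed point, or the origin of a listed thing).
The state is a dict: "clock": time; "qpos": joint angles; "joint_vel": joint speeds; "tau": joint torques, N m; "position": TCP position; "tcp_rot": TCP orientation; "ft_force": force on the tool from outside, world axes, zero at the start; "ft_torque": the same for the moment, N m; "gripper_width": finger opening in m; "gripper_force": force on a finger pad.
Only numpy, scipy, OpenCV 4.12 (cv2) and the standard library are available. Lean on these libraries where they do the work, as an engineer would, in place of code of your own. Each camera call takes 0.05 s, during which the arm holds its last target. There are 200 camera calls.

## Working session

There is one attempt and no reset: what is moved stays moved. The work goes in short steps, Python scripts to look and compute and a tool call to move; the robot and the scene stay as the last step left them, time stands still between calls to the robot, and variables do not carry over. Pictures are saved under pics/ and viewed, at most 18 in all, crops included, and the job is handed in when it is done.

Besides the shell and the picture viewer there is one more tool, called as name(argument=value, ...), one argument or row to a line, values as JSON. arm_command: Moves the arm, as the interface text tells. Shift numbers are shares of 80 cm and turn numbers shares of 90 degrees, none past 1 either way. Its arguments: {"type":"object","properties":{"increments":{"type":"array","items":{"type":"array"}},"jaw":{"type":"number"},"grip_force":{"type":"number"}},"required":["increments"]}

```bash
mkdir -p pics; ls
cat > h.py <<'E'
from bench import *
import numpy as np, cv2
def ray(f,rc):
    H=384; F=H/2/np.tan(np.radians(f["vertical_fov"])/2)
    d=np.array([(rc[1]-f["cx"])/F,(rc[0]-f["cy"])/F]); u=d.copy()
    for _ in range(20): u=d/(1+f["k1"]*(u@u))
    P=np.array(f["pose"]); return P[:3,3],P[:3,:3]@np.array([u[0],u[1],1])
def at(f,rc,z):
    o,d=ray(f,rc); return o+d*(z-o[2])/d[2]
def proj(f,p):
    P=np.array(f["pose"]); c=P[:3,:3].T@(np.array(p)-P[:3,3]); u=c[:2]/c[2]
    F=192/np.tan(np.radians(f["vertical_fov"])/2); u=u*(1+f["k1"]*(u@u))
    return np.array([f["cy"]+F*u[1],f["cx"]+F*u[0]])
def tri(f1,a,f2,b):
    o1,d1=ray(f1,a);o2,d2=ray(f2,b)
    s=np.linalg.lstsq(np.c_[d1,-d2],o2-o1,rcond=None)[0]
    p,q=o1+s[0]*d1,o2+s[1]*d2; return (p+q)/2,np.linalg.norm(p-q)
def save(f,n,crop=None,k=1):
    im=f["img"][:,:,::-1]
    if crop: im=im[crop[0]:crop[1],crop[2]:crop[3]]
    cv2.imwrite(f"pics/{n}.png",cv2.resize(im,None,fx=k,fy=k,interpolation=cv2.INTER_CUBIC))
E
python3 - <<'E'
from h import *
np.set_printoptions(precision=4,suppress=True)
F={c:grab_frame(c) for c in("scene","top")}
for c,f in F.items():
    save(f,c+"0",k=1.5); print(c,f["vertical_fov"],f["k1"],np.array(f["pose"]))
Z=dict(cage=0,bin=0,pedal_tread=.066,tool_mat=0,picker_grip=.018,picker_tip=.002,caddy0_mid=.012,caddy0_bail=.012,phone=0,driver=.012,tape=0,cleaner=0,heatsink=0)
for t,z in Z.items():
    for c,f in F.items():
        for r in tip_of(c,t)[:5]:
            print(t,c,round(r["conf"],2),np.round(r["location"],1),at(f,r["location"],z)[:2])
print(observe())
E
```

```text
pics
scene 43.16841557981476 -0.11494408165533156 [[-0.7826  0.502  -0.3681  1.0366]
 [ 0.6223  0.6158 -0.4832  0.5829]
 [-0.0159 -0.6072 -0.7944  1.128 ]
 [ 0.      0.      0.      1.    ]]
top 42.17866868969005 -0.11659727414839581 [[ 0.0014 -0.9907  0.1357  0.3505]
 [-1.     -0.0018 -0.0035 -0.0183]
 [ 0.0037 -0.1357 -0.9907  1.6057]
 [ 0.      0.      0.      1.    ]]
cage scene 0.94 [302.6 349.9] [0.5745 0.3267]
cage top 0.58 [201.7 143.4] [0.5616 0.3338]
bin scene 0.97 [131.2 207.8] [ 0.515  -0.3764]
bin top 0.67 [220.1 364.8] [ 0.5024 -0.389 ]
bin top 0.39 [144.4 197.1] [0.7535 0.161 ]
pedal_tread scene 0.66 [112.9 264.6] [ 0.3641 -0.2724]
pedal_tread top 0.79 [263.  330.3] [ 0.3633 -0.2629]
tool_mat scene 0.85 [191.8 260. ] [ 0.5351 -0.0817]
tool_mat scene 0.35 [111.3 264. ] [ 0.3191 -0.3327]
tool_mat top 0.63 [208.1 264.9] [ 0.5414 -0.0632]
picker_grip scene 0.62 [206.2 237.5] [ 0.6226 -0.0716]
picker_grip scene 0.51 [302.2 348.6] [0.5836 0.3281]
picker_grip top 0.75 [187.4 268.5] [ 0.6066 -0.0744]
picker_tip scene 0.8 [165.8 299.2] [ 0.3845 -0.0821]
picker_tip top 0.63 [188
[... 885 characters left out ...]
65 [303.1 251.9] [0.7637 0.1743]
cleaner top 0.85 [141.2 194.3] [0.7644 0.1705]
heatsink scene 0.59 [186.6 186.6] [ 0.6901 -0.2322]
heatsink top 0.71 [157.9 313.7] [ 0.7086 -0.2248]
{'clock': 1.4, 'qpos': array([ 1.1781,  0.3834,  0.0163,  1.3701, -0.0063,  1.3882, -0.0465]), 'joint_vel': array([ 0.0002,  0.0001,  0.0014, -0.0011, -0.0016,  0.0006, -0.0012]), 'tau': array([  0.0002, -62.7329,   0.8432, -37.2078,   0.0166,   0.0033,
         0.    ]), 'position': array([ 0.2025, -0.5913,  0.2312]), 'tcp_rot': array([-3.0988, -0.5157, -0.0001]), 'ft_force': array([0.2103, 0.3596, 0.1122]), 'ft_torque': array([0.0104, 0.0461, 0.0273]), 'gripper_force': 0.0, 'gripper_width': 0.08554490239253158}
```

View pics/scene0.png

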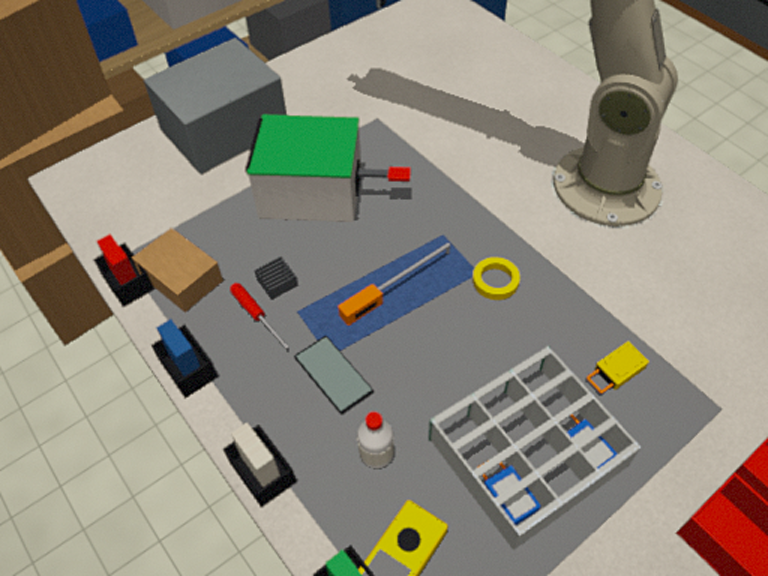

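View pics/top0.png

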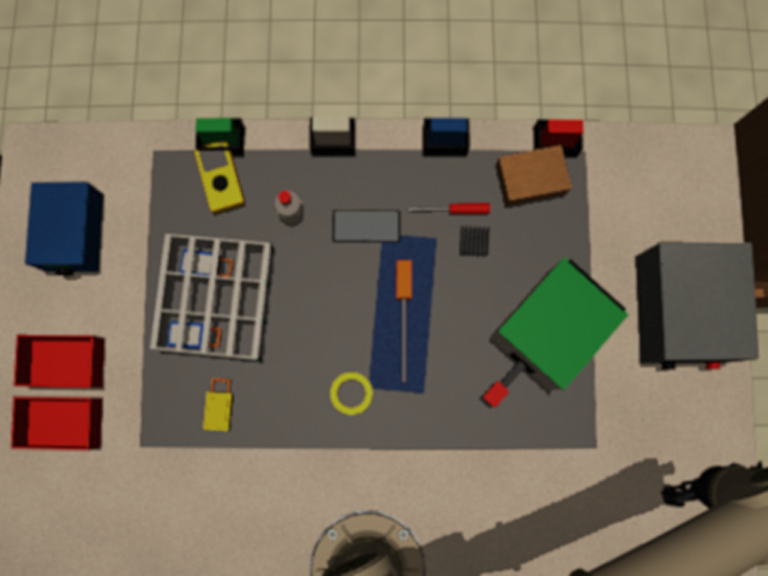

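Scene (1.5x): green-lidded bin at (305,145) with red tread (400,174), picker on the mat (handle 360,300; tip 448,247). The cage is at (535,440), with two blue caddies seen through its slats at (590,440) and (510,490). Look-alikes: yellow "caddy" at (622,364), blue box, red trays. The blue blocks in the bays fit the description and the yellow one does not. I'll enlarge to confirm and measure.

Run:
```python
from h import *
np.set_printoptions(precision=4,suppress=True)
t=grab_frame("top"); s=grab_frame("scene")
a=cv2.resize(t["img"][145:250,90:190],None,fx=4,fy=4,interpolation=cv2.INTER_CUBIC)
b=cv2.resize(s["img"][225:365,280:435],None,fx=2.5,fy=2.5,interpolation=cv2.INTER_CUBIC)
H=max(a.shape[0],b.shape[0]); im=np.zeros((H,a.shape[1]+b.shape[1],3),np.uint8); im[:a.shape[0],:a.shape[1]]=a; im[:b.shape[0],a.shape[1]:]=b
cv2.imwrite("pics/cage1.png",im[:,:,::-1]); print(im.shape)
def seg(f,lo,hi,box):
    h=cv2.cvtColor(f["img"],cv2.COLOR_RGB2HSV); m=cv2.inRange(h,np.array(lo),np.array(hi)); k=np.zeros_like(m); k[box[0]:box[1],box[2]:box[3]]=1; return m*k
def rect(f,m,z):
    P=np.argwhere(m>0); W=np.array([at(f,p,z)[:2] for p in P],np.float32); return cv2.minAreaRect(W)
print("lid",rect(t,seg(t,(45,80,50),(75,255,255),(160,270,320,430)),.136))
print("mat",rect(t,seg(t,(100,80,40),(125,255,255),(150,270,240,300)),0))
print("handle",rect(t,seg(t,(8,120,120),(18,255,255),(165,215,255,290)),.036))
print("tread",rect(t,seg(t,(0,120,80),(6,255,255),(245,280,315,345)),.066))
```

```text
(420, 788, 3)
lid ((0.505308210849762, -0.39021921157836914), (0.17711588740348816, 0.20866608619689941), 47.59415817260742)
mat ((0.5426161289215088, -0.07359018921852112), (0.11690114438533783, 0.3369135558605194), 84.72904205322266)
handle ((0.6084036231040955, -0.07384352385997772), (0.028744587674736977, 0.07786999642848969), 89.74761962890625)
tread ((0.365659236907959, -0.26281997561454773), (0.03683002293109894, 0.04833973944187164), 44.81269073486328)
```

View pics/cage1.png

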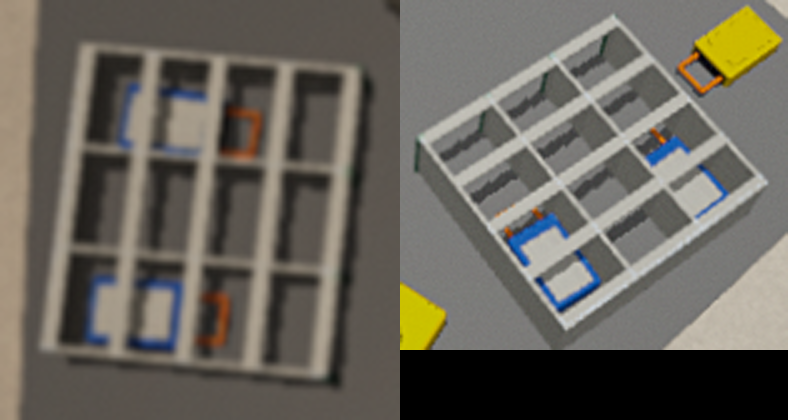

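Confirmed: the two targets are the blue blocks with silver labels and orange bails, in the top-row bay (crop 165,118) and bottom-row bay (135,312). The middle bay is empty, and the yellow look-alike lies outside.

Run:
```python
from h import *
np.set_printoptions(precision=4,suppress=True)
t=grab_frame("top")
c=lambda x,y,z: at(t,[145+(y+.5)/4-.5,90+(x+.5)/4-.5],z)[:2]
TL,TR,BR,BL=[c(*p,.074) for p in((82,43),(362,67),(327,380),(40,350))]
C=(TL+TR+BR+BL)/4; ax=((TL-TR)+(BL-BR)); ax/=np.linalg.norm(ax); ay=((BL-TL)+(BR-TR)); ay/=np.linalg.norm(ay)
print("cage",C,np.degrees(np.arctan2(ax[1],ax[0])),np.degrees(np.arctan2(ay[1],ay[0])),np.linalg.norm(TL-TR),np.linalg.norm(BL-BR),np.linalg.norm(TL-BL),np.linalg.norm(TR-BR))
for n,cs in(("far",[(122,88),(208,93),(207,157),(122,148)]),("near",[(93,277),(181,282),(178,348),(88,343)])):
    W=np.array([c(*p,.024) for p in cs]); print(n,W.mean(0),"rel",[ (W.mean(0)-C)@ax,(W.mean(0)-C)@ay], np.linalg.norm(W[0]-W[1]),np.linalg.norm(W[1]-W[2]))
for n,(a,b) in(("far",[(262,109),(258,159)]),("near",[(229,293),(224,347)])):
    m=(c(*a,.013)+c(*b,.013))/2; q=m+.018*ax; print(n,"bail bar outer",m,"opening",q,"rel",(q-C)@ax,(q-C)@ay)
s=grab_frame("scene")
for n in("picker_grip","picker_tip","caddy0_bail","caddy0_mid"):
    for r in tip_of("scene",n): print(n,r["conf"],r["location"])
```

```text
cage [0.5676 0.3287] 84.68991344842995 174.73663935456455 0.22513729812618288 0.22664757346976286 0.2449318706551172 0.24686964419228205
far [0.6459 0.3728] rel [np.float64(0.05124436202087966), np.float64(-0.07396697308292574)] 0.07128557723406576 0.05277979901818809
near [0.4902 0.3916] rel [np.float64(0.05553475123678165), np.float64(0.0828188847911543)] 0.07207845834732718 0.05306680691561137
far bail bar outer [0.6376 0.2965] opening [0.6392 0.3144] rel -0.007564428635891005 -0.07263881759193497
near bail bar outer [0.4854 0.3194] opening [0.4871 0.3374] rel 0.0012272458858892932 0.08094325744937482
picker_grip 0.85 [206.8, 241.7]
picker_tip 0.69 [168.5, 299.4]
picker_tip 0.53 [253.7, 221.9]
picker_tip 0.23 [213.8, 173.6]
caddy0_bail 0.92 [314.7, 328.7]
caddy0_bail 0.59 [254.7, 404.0]
caddy0_mid 0.74 [242.9, 414.4]
caddy0_mid 0.57 [331.8, 342.7]
```

arm_command(
  increments=[
    [[0.0203,0.041,0],[0,0,0]],
    [[0.0203,0.041,0],[0,0,0]],
    [[0.0203,0.041,0],[0,0,0]],
    [[0.0203,0.041,0],[0,0,0]],
    [[0.0203,0.041,0],[0,0,0]],
    [[0.0203,0.041,0],[0,0,0]],
    [[0.0203,0.041,0],[0,0,0]],
    [[0.0203,0.041,0],[0,0,0]],
    [[0.0203,0.041,0],[0,0,0]],
    [[0.0203,0.041,0],[0,0,0]],
    [[0,0,-0.033],[0,0,0]],
    [[0,0,-0.033],[0,0,0]],
    [[0,0,-0.033],[0,0,0]],
    [[0,0,-0.033],[0,0,0]],
    [[0,0,-0.033],[0,0,0]],
    [[0,0,0],[0,0,0]],
    [[0,0,0],[0,0,0]],
  ],
  jaw=1,
  grip_force=60,
)

```text
clock: 3.5
position: [0.3649, -0.2633, 0.0998]
tcp_rot: [-3.099, -0.516, 0.0]
ft_force: [0.1, -0.7, 1.0]
gripper_width: 0.0001
gripper_force: 0.0
```

arm_command(
  increments=[
    [[0,0,-0.01],[0,0,0]],
    [[0,0,-0.01],[0,0,0]],
    [[0,0,-0.01],[0,0,0]],
    [[0,0,-0.01],[0,0,0]],
    [[0,0,-0.005],[0,0,0]],
    [[0,0,-0.005],[0,0,0]],
    [[0,0,-0.005],[0,0,0]],
    [[0,0,-0.005],[0,0,0]],
    [[0,0,-0.005],[0,0,0]],
    [[0,0,-0.005],[0,0,0]],
    [[0,0,-0.005],[0,0,0]],
    [[0,0,-0.005],[0,0,0]],
    [[0,0,0],[0,0,0]],
    [[0,0,0],[0,0,0]],
  ],
)

```text
clock: 4.9
position: [0.3665, -0.2647, 0.0367]
tcp_rot: [3.096, 0.515, 0.004]
ft_force: [-1.2, -0.8, 11.6]
gripper_width: -0.0001
gripper_force: 5.4
```

arm_command(
  increments=[
    [[0,0,-0.0015],[0,0,0]],
    [[0,0,-0.0015],[0,0,0]],
    [[0,0,0],[0,0,0]],
    [[0,0,0],[0,0,0]],
    [[0,0,0],[0,0,0]],
  ],
)

```text
clock: 5.4
position: [0.3669, -0.2651, 0.036]
tcp_rot: [3.095, 0.514, 0.005]
ft_force: [-7.1, 3.2, 33.7]
gripper_width: 0.0001
gripper_force: 17.0
```

Run:
```python
from h import *
save(grab_frame("scene"),"s2",(50,200,130,330),3)
```

```text
(no output)
```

View pics/s2.png

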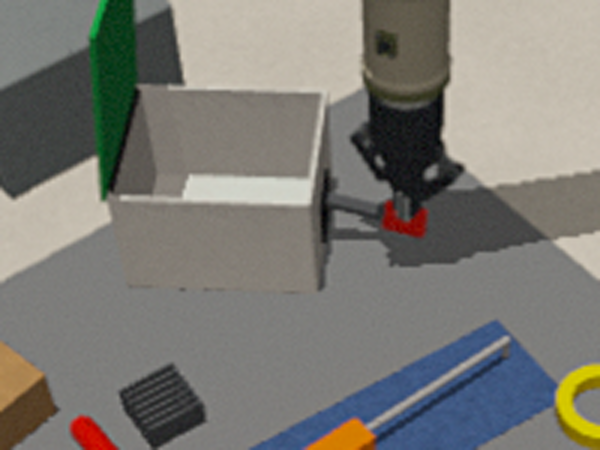

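arm_command(
  increments=[
    [[0,0,0.01],[0,0,0]],
    [[0,0,0.03],[0,0,0]],
    [[0,0,0.03],[0,0,0]],
    [[0,0,0.03],[0,0,0]],
    [[0,0,0.03],[0,0,0]],
    [[0,0,0.015],[0,0,0]],
    [[0,0,0],[0,0,0]],
  ],
)

```text
clock: 6.15
position: [0.3657, -0.2639, 0.1501]
tcp_rot: [3.097, 0.515, 0.003]
ft_force: [-0.5, 0.5, -0.8]
gripper_width: -0.0002
gripper_force: 0.0
```

arm_command(
  increments=[
    [[0.0152,0.0118,0],[0,0,0.09]],
    [[0.0152,0.0118,0],[0,0,0.09]],
    [[0.0152,0.0118,0],[0,0,0.09]],
    [[0.0152,0.0118,0],[0,0,0.09]],
    [[0.0152,0.0118,0],[0,0,0.09]],
    [[0.0152,0.0118,0],[0,0,0.09]],
    [[0.0152,0.0118,0],[0,0,0.09]],
    [[0.0152,0.0118,0],[0,0,0.09]],
    [[0.0152,0.0118,0],[0,0,0.09]],
    [[0.0152,0.0118,0],[0,0,0.09]],
    [[0.0152,0.0118,0],[0,0,0.09]],
    [[0.0152,0.0118,0],[0,0,0.09]],
    [[0.0152,0.0118,0],[0,0,0.09]],
    [[0.0152,0.0118,0],[0,0,0.09]],
    [[0.0152,0.0118,0],[0,0,0.09]],
    [[0.0152,0.0118,0],[0,0,0.09]],
    [[0.0152,0.0118,0],[0,0,0.09]],
    [[0.0152,0.0118,0],[0,0,0.09]],
    [[0.0152,0.0118,0],[0,0,0.09]],
    [[0.0152,0.0118,0],[0,0,0.09]],
  ],
  jaw=-1,
)

```text
clock: 8.15
position: [0.6078, -0.0739, 0.1467]
tcp_rot: [0.034, -3.139, -0.001]
ft_force: [-0.1, 1.0, -0.1]
gripper_width: 0.0852
gripper_force: 0.0
```

```bash
cat >> h.py <<'E'
def seg(f,lo,hi,box):
    h=cv2.cvtColor(f["img"],cv2.COLOR_RGB2HSV); m=cv2.inRange(h,np.array(lo),np.array(hi)); k=np.zeros_like(m); k[box[0]:box[1],box[2]:box[3]]=1; return m*k
def yaw():
    from scipy.spatial.transform import Rotation as R
    o=observe(); y=R.from_rotvec(o["tcp_rot"]).as_matrix()
    return np.round(o["position"],4),"toolY deg",round(np.degrees(np.arctan2(y[1,1],y[0,1])),2),"zaxis",np.round(y[:,2],3),"q",np.round(o["qpos"],2)
E
python3 - <<'E'
from h import *
print(*yaw())
t=grab_frame("top"); s=grab_frame("scene")
for c,f in(("top",t),("scene",s)):
  for n,z in(("picker_grip",.018),("picker_tip",.002)):
    for r in tip_of(c,n)[:2]: print(c,n,round(r["conf"],2),np.round(r["location"],1),at(f,r["location"],z)[:2])
E
```

```text
[ 0.6078 -0.0739  0.1467] toolY deg 91.24 zaxis [-0.003  0.001 -1.   ] q [ 0.59  0.51 -0.72  1.5   0.34  1.27  1.42]
top picker_tip 0.62 [253.4 267.9] [ 0.39480111 -0.07252829]
scene picker_grip 0.65 [204.9 238.4] [ 0.61803609 -0.07353173]
scene picker_tip 0.88 [164.9 299.1] [ 0.38238526 -0.08494823]
scene picker_tip 0.26 [279.6 375.8] [0.48000388 0.32439455]
```

arm_command(
  increments=[
    [[0,0,-0.03],[0,0,0]],
    [[0,0,-0.03],[0,0,0]],
    [[0,0,-0.03],[0,0,0]],
    [[0,0,-0.03],[0,0,0]],
    [[0,0,-0.03],[0,0,0]],
    [[0,0,-0.007],[0,0,0]],
    [[0,0,-0.007],[0,0,0]],
    [[0,0,-0.007],[0,0,0]],
    [[0,0,-0.006],[0,0,0]],
    [[0,0,0],[0,0,0]],
    [[0,0,0],[0,0,0]],
  ],
)

```text
clock: 9.55
position: [0.6084, -0.0745, 0.0078]
tcp_rot: [-0.024, 3.141, -0.0]
ft_force: [0.3, 0.1, 0.6]
gripper_width: 0.0855
gripper_force: 0.0
```

arm_command(
  increments=[
    [[0,0,0],[0,0,0]],
    [[0,0,0],[0,0,0]],
    [[0,0,0],[0,0,0]],
    [[0,0,0],[0,0,0]],
    [[0,0,0],[0,0,0]],
    [[0,0,0],[0,0,0]],
    [[0,0,0],[0,0,0]],
    [[0,0,0],[0,0,0]],
  ],
  jaw=1,
  grip_force=60,
)

```text
clock: 10.35
position: [0.6084, -0.0745, 0.0077]
tcp_rot: [-0.025, 3.141, -0.0]
ft_force: [-0.3, 0.3, 5.3]
gripper_width: 0.0309
gripper_force: 61.0
```

arm_command(
  increments=[
    [[0,0,0.025],[0,0,0]],
    [[0,0,0.03],[0,0,0]],
    [[0,0,0.03],[0,0,0]],
    [[0,0,0.03],[0,0,-0.0763]],
    [[0,0.003,0],[0,0,-0.0763]],
    [[0,0.003,0],[0,0,-0.0763]],
    [[0,0.003,0],[0,0,-0.0763]],
    [[0,0.003,0],[0,0,-0.0763]],
    [[0,0.003,0],[0,0,-0.0763]],
    [[0,0.003,0],[0,0,-0.0763]],
    [[0,0.003,0],[0,0,-0.0763]],
    [[0,0.003,0],[0,0,-0.0763]],
    [[0,0.003,0],[0,0,-0.0763]],
    [[0,0.003,0],[0,0,-0.0763]],
    [[0,0,0],[0,0,-0.0763]],
    [[0,0,0],[0,0,-0.0763]],
    [[0,0,0],[0,0,-0.0763]],
    [[0,0,0],[0,0,0]],
    [[0,0,0],[0,0,0]],
  ],
)

```text
clock: 12.25
position: [0.6076, -0.0504, 0.0987]
tcp_rot: [-2.316, -2.121, 0.001]
ft_force: [-1.2, 0.8, -0.8]
gripper_width: 0.031
gripper_force: 60.2
```

Run:
```python
from h import *
print(*yaw())
p=observe()["position"]
t=grab_frame("top"); s=grab_frame("scene")
u=np.array([np.cos(np.radians(84.7)),np.sin(np.radians(84.7)),0]); tip=p+.215*u; tip[2]=p[2]-.0057
for c,f in(("top",t),("scene",s)):
  print(c,"expected tip",proj(f,tip))
  for r in tip_of(c,"picker_tip")[:3]: print(c,round(r["conf"],2),np.round(r["location"],1),at(f,r["location"],tip[2])[:2])
print(tip)
a=cv2.resize(t["img"][150:260,140:290],None,fx=2.6,fy=2.6,interpolation=cv2.INTER_CUBIC)
b=cv2.resize(s["img"][180:330,240:400],None,fx=2.5,fy=2.5,interpolation=cv2.INTER_CUBIC)
im=np.zeros((max(len(a),len(b)),a.shape[1]+b.shape[1],3),np.uint8); im[:len(a),:a.shape[1]]=a; im[:len(b),a.shape[1]:]=b
cv2.imwrite("pics/pk3.png",im[:,:,::-1]); print(im.shape)
```

```text
[ 0.6076 -0.0504  0.0987] toolY deg -5.02 zaxis [-0.001 -0.    -1.   ] q [ 0.31  0.48 -0.38  1.57  0.19  1.13 -0.2 ]
top expected tip [176.74519784 192.25579334]
top 0.42 [179.6 191. ] [0.61851565 0.16741051]
scene expected tip [251.42443075 292.2885887 ]
scene 0.7 [247.7 292.4] [0.62050394 0.1559825 ]
[0.62747612 0.16369129 0.09303444]
(375, 790, 3)
```

View pics/pk3.png

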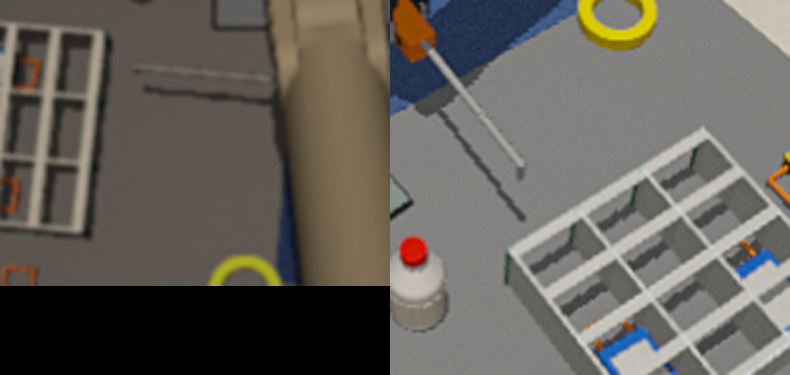

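The hook tip is in free air, matching the predicted pixel (251,292). Next I insert it into the far bay above bail height.

arm_command(
  increments=[
    [[0,0,-0.0286],[0,0,0]],
    [[0,0,-0.0286],[0,0,0]],
    [[0,0,-0.0286],[0,0,0]],
    [[0,0,0],[0,0,0]],
    [[0.0016,0.0189,0],[0,0,0]],
    [[0.0016,0.0189,0],[0,0,0]],
    [[0.0016,0.0189,0],[0,0,0]],
    [[0.0016,0.0189,0],[0,0,0]],
    [[0.0016,0.0189,0],[0,0,0]],
    [[0.0016,0.0189,0],[0,0,0]],
    [[0.0016,0.0189,0],[0,0,0]],
    [[0.0016,0.0189,0],[0,0,0]],
    [[0.0016,0.0189,0],[0,0,0]],
    [[0.0016,0.0189,0],[0,0,0]],
    [[0,0,0],[0,0,0]],
    [[0,0,0],[0,0,0]],
  ],
)

```text
clock: 14.05
position: [0.6208, 0.1008, 0.0305]
tcp_rot: [2.32, 2.118, -0.001]
ft_force: [-0.2, 0.4, -0.6]
gripper_width: 0.0313
gripper_force: 60.3
```

```bash
cat > v.py <<'E'
from h import *
import sys
def view(name):
    print(*yaw()); p=observe()["position"]
    t=grab_frame("top"); s=grab_frame("scene")
    a=cv2.resize(t["img"][145:250,90:190],None,fx=4,fy=4,interpolation=cv2.INTER_CUBIC)
    b=cv2.resize(s["img"][225:365,280:435],None,fx=2.5,fy=2.5,interpolation=cv2.INTER_CUBIC)
    im=np.zeros((420,788,3),np.uint8); im[:420,:400]=a; im[:350,400:]=b[:,:388]
    cv2.imwrite(f"pics/{name}.png",im[:,:,::-1])
    u=np.array([np.cos(np.radians(85)),np.sin(np.radians(85)),0]); tip=p+.215*u; tip[2]=p[2]-.0057
    r,c=proj(t,tip); print("tip",tip,"top crop xy",(c-90)*4,(r-145)*4,end=" "); r,c=proj(s,tip); print("scene crop",400+(c-280)*2.5,(r-225)*2.5)
if __name__=="__main__": view(sys.argv[1])
E
python3 v.py in4
```

```text
[0.6208 0.1008 0.0305] toolY deg -5.2 zaxis [-0. -0. -1.] q [ 0.07  0.59 -0.39  1.57  0.25  1.03 -0.48]
tip [0.6395673  0.31501378 0.02483674] top crop xy 233.10355713586068 127.41922295473955 scene crop 521.1288696839022 214.82311164802724
```

View pics/in4.png

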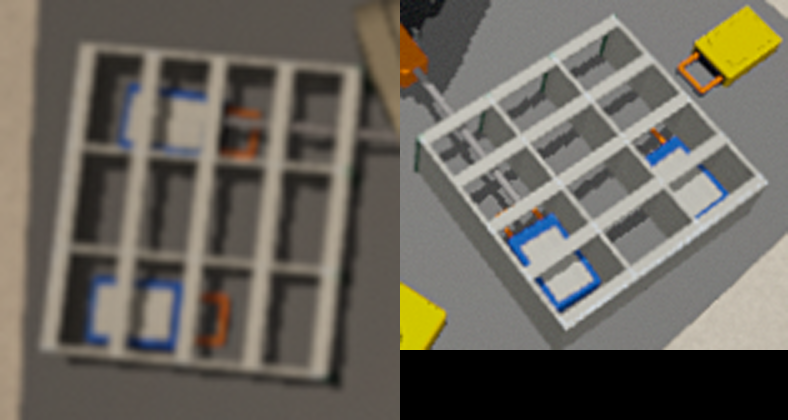

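arm_command(
  increments=[
    [[0,0,-0.006],[0,0,0]],
    [[0,0,-0.006],[0,0,0]],
    [[0,0,-0.006],[0,0,0]],
    [[0,0,-0.006],[0,0,0]],
    [[0,0,0],[0,0,0]],
    [[0,0,0],[0,0,0]],
  ],
)

```text
clock: 14.75
position: [0.6207, 0.1007, 0.0112]
tcp_rot: [-2.32, -2.117, 0.001]
ft_force: [1.2, 0.3, -1.1]
gripper_width: 0.0315
gripper_force: 60.3
```

arm_command(
  increments=[
    [[-0.0009,-0.01,0],[0,0,0]],
    [[-0.0009,-0.01,0],[0,0,0]],
    [[-0.0018,-0.02,0],[0,0,0]],
    [[-0.0018,-0.02,0],[0,0,0]],
    [[-0.0018,-0.02,0],[0,0,0]],
    [[-0.0018,-0.02,0],[0,0,0]],
    [[-0.0018,-0.02,0],[0,0,0]],
    [[0,0,0],[0,0,0]],
  ],
)

```text
clock: 15.55
position: [0.612, -0.0001, 0.0113]
tcp_rot: [2.325, 2.111, -0.003]
ft_force: [-0.0, -0.9, -0.7]
gripper_width: 0.031
gripper_force: 60.3
```

```bash
python3 v.py pull5
```

```text
[ 6.12e-01 -1.00e-04  1.13e-02] toolY deg -5.52 zaxis [-0.001 -0.002 -1.   ] q [ 0.22  0.58 -0.37  1.63  0.24  0.97 -0.33]
tip [0.63072002 0.21407981 0.00557387] top crop xy 360.0982761347782 142.33452870260237 scene crop 457.57657438876976 144.31683877829002
```

View pics/pull5.png

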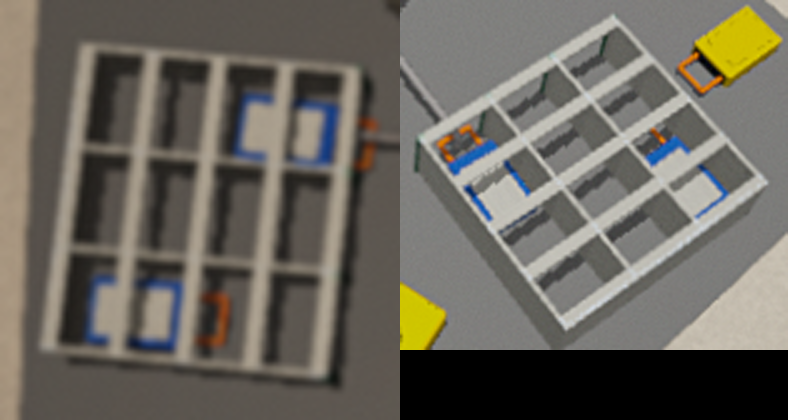

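arm_command(
  increments=[
    [[-0.0017,-0.0188,0],[0,0,0]],
    [[-0.0017,-0.0188,0],[0,0,0]],
    [[-0.0017,-0.0188,0],[0,0,0]],
    [[-0.0017,-0.0188,0],[0,0,0]],
    [[-0.0017,-0.0188,0],[0,0,0]],
    [[-0.0017,-0.0188,0],[0,0,0]],
    [[-0.0017,-0.0188,0],[0,0,0]],
    [[-0.0017,-0.0188,0],[0,0,0]],
    [[-0.0017,-0.0188,0],[0,0,0]],
    [[-0.0017,-0.0188,0],[0,0,0]],
    [[0,0,0],[0,0,0]],
    [[0,0.004,0],[0,0,0]],
    [[0,0,0.01],[0,0,0]],
    [[0,0,0.02],[0,0,0]],
    [[0,0,0.03],[0,0,0]],
    [[0,0,0.03],[0,0,0]],
    [[0,0,0],[0,0,0]],
  ],
)

```text
clock: 17.35
position: [0.6017, -0.1421, 0.089]
tcp_rot: [2.315, 2.114, 0.007]
ft_force: [0.7, -0.4, -1.2]
gripper_width: 0.0312
gripper_force: 60.3
```

Run:
```python
from h import *
print(*yaw())
t=grab_frame("top"); s=grab_frame("scene")
for c,f in(("top",t),("scene",s)):
  for n in("caddy0_mid","caddy0_bail"):
    for r in tip_of(c,n)[:4]: print(c,n,round(r["conf"],2),np.round(r["location"],1),at(f,r["location"],.012)[:2])
a=t["img"][130:260,90:250]; b=s["img"][190:365,260:430]
a=cv2.resize(a,None,fx=2.5,fy=2.5,interpolation=cv2.INTER_CUBIC);b=cv2.resize(b,None,fx=2.3,fy=2.3,interpolation=cv2.INTER_CUBIC)
im=np.zeros((max(len(a),len(b)),a.shape[1]+b.shape[1],3),np.uint8); im[:len(a),:a.shape[1]]=a; im[:len(b),a.shape[1]:]=b
cv2.imwrite("pics/out6.png",im[:,:,::-1]);print(im.shape)
```

```text
[ 0.6017 -0.1421  0.089 ] toolY deg -5.17 zaxis [ 0.008 -0.002 -1.   ] q [ 0.45  0.49 -0.36  1.57  0.19  1.11 -0.05]
top caddy0_mid 0.97 [272.5 144.9] [0.33221308 0.32009957]
top caddy0_mid 0.95 [183.6 208.2] [0.61974128 0.12110204]
top caddy0_mid 0.41 [137.3 297.4] [ 0.77517023 -0.1705906 ]
top caddy0_mid 0.31 [200.  143.1] [0.56559472 0.33232245]
top caddy0_bail 0.98 [182.6 223.1] [0.62310224 0.07270785]
top caddy0_bail 0.56 [257.5 146.7] [0.37996462 0.31542655]
scene caddy0_mid 0.77 [243.4 413.2] [0.33040792 0.31709396]
scene caddy0_mid 0.7 [255.3 279.6] [0.62859327 0.11877443]
scene caddy0_bail 0.91 [253.6 399.9] [0.38127532 0.31510936]
scene caddy0_bail 0.81 [239.3 269.1] [0.6193458  0.06394453]
scene caddy0_bail 0.22 [227.  270.4] [0.59224601 0.03612838]
(402, 791, 3)
```

View pics/out6.png

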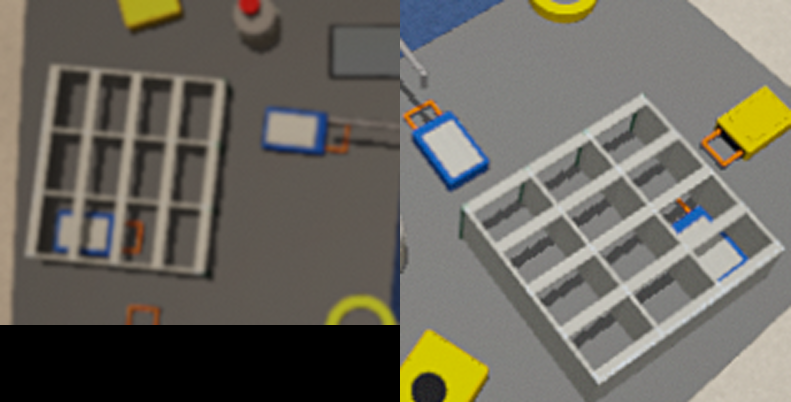

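Caddy 1 is out at about (0.622,0.121), crop (295,130), clear of the mouth. Next is the near bay.

arm_command(
  increments=[
    [[-0.0309,0.0222,0],[0,0,0]],
    [[-0.0309,0.0222,0],[0,0,0]],
    [[-0.0309,0.0222,0],[0,0,0]],
    [[-0.0309,0.0222,0],[0,0,0]],
    [[-0.0309,0.0222,0],[0,0,0]],
    [[-0.0309,0.0222,0],[0,0,0]],
    [[0,0,-0.024],[0,0,0]],
    [[0,0,-0.024],[0,0,0]],
    [[0,0,-0.024],[0,0,0]],
    [[0,0,0],[0,0,0]],
    [[0,0,0],[0,0,0]],
  ],
)

```text
clock: 18.75
position: [0.4499, -0.0357, 0.0257]
tcp_rot: [-2.319, -2.117, 0.001]
ft_force: [0.5, 0.3, -0.8]
gripper_width: 0.031
gripper_force: 60.4
```

```bash
python3 -c "
from h import *
print(*yaw())"
```

```text
[ 0.4499 -0.0357  0.0257] toolY deg -5.23 zaxis [-0.002  0.001 -1.   ] q [ 0.4   0.27 -0.44  2.05  0.15  0.85 -0.21]
```

arm_command(
  increments=[
    [[0.002,0,0.0066],[0,0,0]],
    [[0.002,0.02,0],[0,0,0]],
    [[0.002,0.02,0],[0,0,0]],
    [[0.002,0.02,0],[0,0,0]],
    [[0.002,0.02,0],[0,0,0]],
    [[0.002,0.02,0],[0,0,0]],
    [[0.002,0.02,0],[0,0,0]],
    [[0.002,0.02,0],[0,0,0]],
    [[0.002,0.02,0],[0,0,0]],
    [[0.002,0.02,0],[0,0,0]],
    [[0.002,0.02,0],[0,0,0]],
    [[0,0,0],[0,0,0]],
    [[0,0,0],[0,0,0]],
  ],
)

```text
clock: 20.05
position: [0.4684, 0.1239, 0.032]
tcp_rot: [2.32, 2.118, 0.001]
ft_force: [0.7, -0.2, -1.3]
gripper_width: 0.0313
gripper_force: 60.4
```

```bash
python3 v.py in7
```

```text
[0.4684 0.1239 0.032 ] toolY deg -5.21 zaxis [ 0.001 -0.    -1.   ] q [ 0.12  0.34 -0.51  1.96  0.21  0.89 -0.59]
tip [0.48718652 0.33812043 0.02626995] top crop xy 198.49862152258402 314.76410751964715 scene crop 648.7258446740609 139.4117461849399
```

View pics/in7.png

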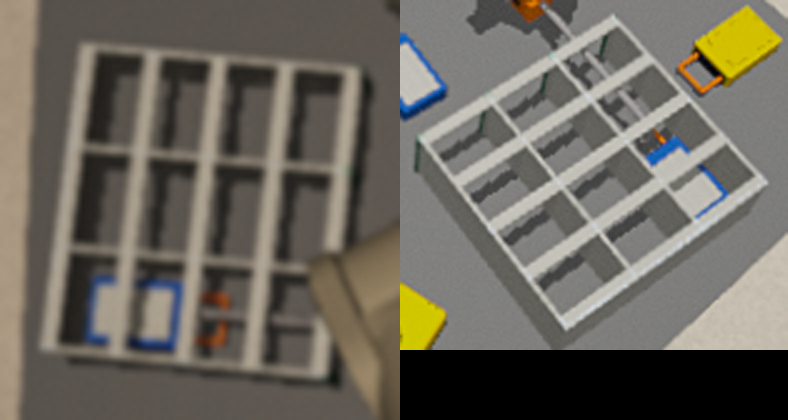

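arm_command(
  increments=[
    [[0,0,-0.0065],[0,0,0]],
    [[0,0,-0.0065],[0,0,0]],
    [[0,0,-0.0065],[0,0,0]],
    [[0,0,-0.0065],[0,0,0]],
    [[0,0,0],[0,0,0]],
    [[0,0,0],[0,0,0]],
  ],
)

```text
clock: 20.75
position: [0.4677, 0.1241, 0.0101]
tcp_rot: [-2.32, -2.117, 0.001]
ft_force: [0.3, 0.1, -1.2]
gripper_width: 0.0313
gripper_force: 60.4
```

arm_command(
  increments=[
    [[-0.0009,-0.01,0],[0,0,0]],
    [[-0.0009,-0.01,0],[0,0,0]],
    [[-0.0018,-0.02,0],[0,0,0]],
    [[-0.0018,-0.02,0],[0,0,0]],
    [[-0.0018,-0.02,0],[0,0,0]],
    [[-0.0018,-0.02,0],[0,0,0]],
    [[-0.0018,-0.02,0],[0,0,0]],
    [[-0.0018,-0.02,0],[0,0,0]],
    [[-0.0018,-0.02,0],[0,0,0]],
    [[-0.0018,-0.02,0],[0,0,0]],
    [[-0.0018,-0.02,0],[0,0,0]],
    [[-0.0018,-0.02,0],[0,0,0]],
    [[-0.0018,-0.02,0],[0,0,0]],
    [[-0.0018,-0.02,0],[0,0,0]],
    [[-0.0018,-0.02,0],[0,0,0]],
    [[-0.0018,-0.02,0],[0,0,0]],
    [[-0.0009,-0.01,0],[0,0,0]],
    [[0,0.004,0],[0,0,0]],
    [[0,0,0],[0,0,0]],
  ],
)

```text
clock: 22.65
position: [0.4455, -0.1199, 0.0104]
tcp_rot: [-2.32, -2.118, -0.0]
ft_force: [0.1, 0.4, -1.3]
gripper_width: 0.0313
gripper_force: 60.3
```

arm_command(
  increments=[
    [[0,0,0.01],[0,0,0]],
    [[0,0,0.02],[0,0,0]],
    [[0,0,0.03],[0,0,0]],
    [[0,0,0.04],[0,0,0]],
    [[0,0,0],[0,0,0]],
  ],
)

```text
clock: 23.15
position: [0.4485, -0.1204, 0.0948]
tcp_rot: [2.314, 2.115, 0.006]
ft_force: [0.3, -0.5, -0.1]
gripper_width: 0.0315
gripper_force: 60.4
```

Run:
```python
from h import *
print(*yaw())
t=grab_frame("top"); s=grab_frame("scene")
for c,f in(("top",t),("scene",s)):
  for n in("caddy0_mid","caddy0_bail"):
    for r in tip_of(c,n)[:5]: print(c,n,round(r["conf"],2),np.round(r["location"],1),at(f,r["location"],.012)[:2])
a=t["img"][130:275,90:300]; b=s["img"][150:365,230:430]
a=cv2.resize(a,None,fx=1.9,fy=1.9,interpolation=cv2.INTER_CUBIC);b=cv2.resize(b,None,fx=1.9,fy=1.9,interpolation=cv2.INTER_CUBIC)
im=np.zeros((max(len(a),len(b)),a.shape[1]+b.shape[1],3),np.uint8); im[:len(a),:a.shape[1]]=a; im[:len(b),a.shape[1]:]=b
cv2.imwrite("pics/out8.png",im[:,:,::-1]);print(im.shape)
```

```text
[ 0.4485 -0.1204  0.0948] toolY deg -5.14 zaxis [ 0.007 -0.002 -1.   ] q [ 0.58  0.18 -0.42  1.96  0.09  1.    0.03]
top caddy0_mid 0.79 [276.4 144.3] [0.3198308  0.32174794]
top caddy0_mid 0.71 [179.8 210.7] [0.63227709 0.11314143]
top caddy0_bail 0.91 [257.5 147.3] [0.37997884 0.3134877 ]
top caddy0_bail 0.62 [185.6 223.9] [0.6132356  0.07001344]
scene caddy0_mid 0.95 [241.9 413.9] [0.32541433 0.31522672]
scene caddy0_mid 0.9 [255.6 281.9] [0.62451296 0.12323235]
scene caddy0_bail 0.74 [250.6 403. ] [0.36814939 0.31429236]
scene caddy0_bail 0.73 [240.3 269. ] [0.62149689 0.06617444]
(408, 779, 3)
```

View pics/out8.png

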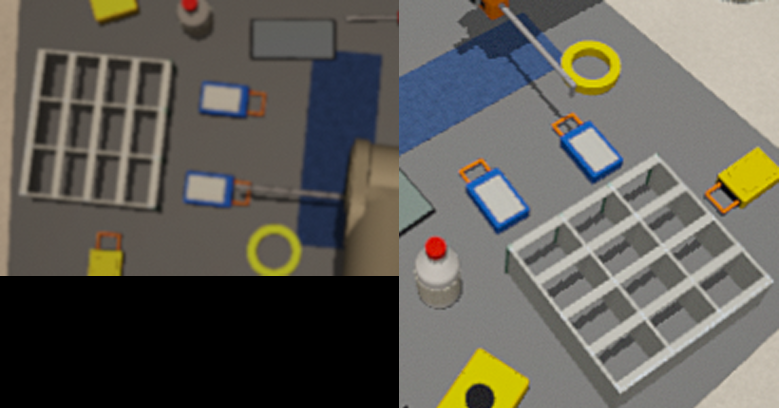

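Both blue caddies are out, at crop (225,98) and (210,188), and the cage is empty. The picker goes back on the mat.

arm_command(
  increments=[
    [[0.0212,0.0044,0],[0,0,0.0907]],
    [[0.0212,0.0044,0],[0,0,0.0907]],
    [[0.0212,0.0044,0],[0,0,0.0907]],
    [[0.0212,0.0044,0],[0,0,0.0907]],
    [[0.0212,0.0044,0],[0,0,0.0907]],
    [[0.0212,0.0044,0],[0,0,0.0907]],
    [[0.0212,0.0044,0],[0,0,0.0907]],
    [[0.0212,0.0044,0],[0,0,0.0907]],
    [[0.0212,0.0044,0],[0,0,0.0907]],
    [[0.0212,0.0044,0],[0,0,0.0907]],
    [[0.0212,0.0044,0],[0,0,0.0907]],
    [[0,0,0],[0,0,0]],
    [[0,0,-0.03],[0,0,0]],
    [[0,0,-0.03],[0,0,0]],
    [[0,0,-0.02],[0,0,0]],
    [[0,0,0],[0,0,0]],
    [[0,0,0],[0,0,0]],
  ],
)

```text
clock: 25.15
position: [0.6319, -0.082, 0.0264]
tcp_rot: [-0.151, -3.137, -0.0]
ft_force: [-0.6, 0.5, 0.3]
gripper_width: 0.0312
gripper_force: 60.3
```

```bash
python3 -c "
from h import *
print(*yaw())"
```

```text
[ 0.6319 -0.082   0.0264] toolY deg 84.5 zaxis [-0.001  0.    -1.   ] q [ 0.51  0.66 -0.62  1.54  0.42  1.07  1.27]
```

Lower about 18 mm until it touches, open, then rise.

arm_command(
  increments=[
    [[0,0,-0.008],[0,0,0]],
    [[0,0,-0.008],[0,0,0]],
    [[0,0,-0.004],[0,0,0]],
    [[0,0,-0.003],[0,0,0]],
    [[0,0,0],[0,0,0]],
    [[0,0,0],[0,0,0]],
  ],
)

```text
clock: 25.75
position: [0.6322, -0.082, 0.008]
tcp_rot: [0.149, 3.138, 0.0]
ft_force: [1.1, -0.1, -1.2]
gripper_width: 0.0314
gripper_force: 60.5
```

arm_command(
  increments=[
    [[0,0,0],[0,0,0]],
    [[0,0,0],[0,0,0]],
    [[0,0,0],[0,0,0]],
    [[0,0,0],[0,0,0]],
    [[0,0,0],[0,0,0]],
    [[0,0,0],[0,0,0]],
    [[0,0,0.02],[0,0,0]],
    [[0,0,0.05],[0,0,0]],
    [[0,0,0.05],[0,0,0]],
    [[0,0,0.04],[0,0,0]],
    [[0,0,0],[0,0,0]],
  ],
  jaw=-1,
)

```text
clock: 26.85
position: [0.6353, -0.0815, 0.1432]
tcp_rot: [0.149, 3.128, -0.001]
ft_force: [0.7, 0.5, 0.6]
gripper_width: 0.0853
gripper_force: 0.0
```

Run:
```python
from h import *
np.set_printoptions(precision=4,suppress=True)
print(*yaw())
t=grab_frame("top"); s=grab_frame("scene")
for c,f in(("top",t),("scene",s)):
  for n,z in(("caddy0_mid",.012),("caddy0_bail",.012),("picker_grip",.018),("picker_tip",.002)):
    for r in tip_of(c,n)[:5]: print(c,n,round(r["conf"],2),np.round(r["location"],1),at(f,r["location"],z)[:2])
# blue caddy blobs incl. label fill
for f,box,nm in((t,(160,250,185,250),"top"),(s,(200,300,225,340),"scene")):
    m=seg(f,(100,120,60),(125,255,255),box); cs,_=cv2.findContours(m,cv2.RETR_EXTERNAL,cv2.CHAIN_APPROX_NONE)
    for c in cs:
        if cv2.contourArea(c)<80: continue
        W=np.array([at(f,p[0][::-1],.024)[:2] for p in c],np.float32); print(nm,cv2.contourArea(c),cv2.minAreaRect(W))
```

```text
[ 0.6353 -0.0815  0.1432] toolY deg 84.56 zaxis [ 0.01  -0.001 -1.   ] q [ 0.54  0.55 -0.67  1.43  0.35  1.27  1.32]
top caddy0_mid 0.87 [277. 143.] [0.3179 0.3259]
top caddy0_mid 0.8 [179.1 208. ] [0.6346 0.122 ]
top caddy0_bail 0.81 [186.  226.5] [0.6119 0.0616]
top caddy0_bail 0.65 [259.4 145.6] [0.3739 0.3188]
top picker_tip 0.69 [247.6 261. ] [ 0.4134 -0.0504]
top picker_tip 0.24 [145.6 195.4] [0.7489 0.1663]
scene caddy0_mid 0.82 [247.1 412.7] [0.3401 0.3238]
scene caddy0_mid 0.56 [254.8 279.1] [0.6287 0.1168]
scene caddy0_mid 0.29 [187.3 182.8] [ 0.7038 -0.2284]
scene caddy0_bail 0.71 [240.3 269.9] [0.6196 0.0677]
scene caddy0_bail 0.57 [250.6 402. ] [0.3702 0.3126]
scene picker_grip 0.72 [207.9 234.2] [ 0.6332 -0.0728]
scene picker_grip 0.52 [188.5 328.4] [0.3844 0.0432]
scene picker_tip 0.73 [177.5 296.8] [ 0.4194 -0.053 ]
scene 607.0 ((0.6283082962036133, 0.12520039081573486), (0.08612041175365448, 0.05768600106239319), 83.78955078125)
scene 171.0 ((0.4761740565299988, 0.1489086002111435), (0.086797796189785, 0.06036181375384331), 83.94781494140625)
scene 673.0 ((0.6028826236724854, -0.038324691355228424), (0.05824766680598259, 0.19278976321220398), 85.0430679321289)
```

arm_command(
  increments=[
    [[-0.001,0.0231,0],[0,0,-0.0914]],
    [[-0.001,0.0231,0],[0,0,-0.0914]],
    [[-0.001,0.0231,0],[0,0,-0.0914]],
    [[-0.001,0.0231,0],[0,0,-0.0914]],
    [[-0.001,0.0231,0],[0,0,-0.0914]],
    [[-0.001,0.0231,0],[0,0,-0.0914]],
    [[-0.001,0.0231,0],[0,0,-0.0914]],
    [[-0.001,0.0231,0],[0,0,-0.0914]],
    [[-0.001,0.0231,0],[0,0,-0.0914]],
    [[-0.001,0.0231,0],[0,0,-0.0914]],
    [[-0.001,0.0231,0],[0,0,-0.0914]],
    [[0,0,0],[0,0,0]],
    [[0,0,-0.045],[0,0,0]],
    [[0,0,-0.045],[0,0,0]],
    [[0,0,-0.045],[0,0,0]],
    [[0,0,0],[0,0,0]],
    [[0,0,0],[0,0,0]],
  ],
)

```text
clock: 29.05
position: [0.6232, 0.1204, 0.028]
tcp_rot: [-2.331, -2.105, 0.002]
ft_force: [0.6, 0.6, 0.4]
gripper_width: 0.0857
gripper_force: 0.0
```

Run:
```python
from h import *
np.set_printoptions(precision=4,suppress=True)
print(*yaw())
s=grab_frame("scene")
save(s,"g9",(170,310,220,380),3.5)
m=seg(s,(100,120,60),(125,255,255),(200,300,225,340)); cs,_=cv2.findContours(m,cv2.RETR_EXTERNAL,cv2.CHAIN_APPROX_NONE)
for c in cs:
    if cv2.contourArea(c)<80: continue
    W=np.array([at(s,p[0][::-1],.024)[:2] for p in c],np.float32); print(cv2.contourArea(c),cv2.minAreaRect(W))
```

```text
[0.6232 0.1204 0.028 ] toolY deg -5.84 zaxis [-0.001 -0.    -1.   ] q [ 0.04  0.6  -0.39  1.55  0.25  1.03 -0.52]
158.0 ((0.6290514469146729, 0.13075938820838928), (0.07735782116651535, 0.058295998722314835), 83.79047393798828)
177.0 ((0.4766247570514679, 0.14864620566368103), (0.08609120547771454, 0.061863455921411514), 86.49867248535156)
551.5 ((0.6281150579452515, -0.04054167866706848), (0.058596834540367126, 0.1418507695198059), 84.7218246459961)
```

View pics/g9.png

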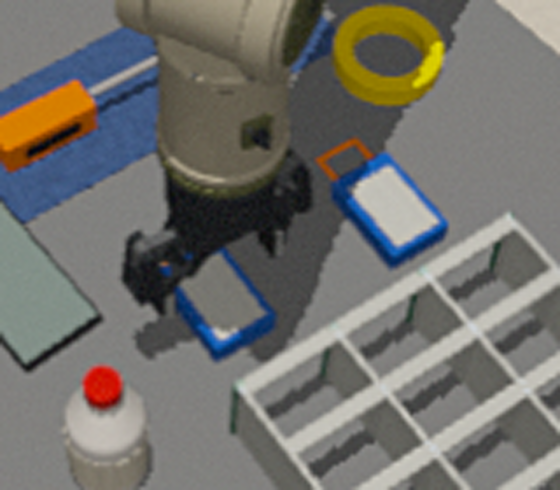

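The jaws straddle the caddy. I lower and grip it.

arm_command(
  increments=[
    [[0.003,0,-0.017],[0,0,0]],
    [[0,0,-0.01],[0,0,0]],
    [[0,0,-0.007],[0,0,0]],
    [[0,0,0],[0,0,0]],
    [[0,0,0],[0,0,0]],
  ],
)

```text
clock: 29.6
position: [0.6257, 0.1214, 0.0007]
tcp_rot: [-2.333, -2.104, 0.0]
ft_force: [-0.2, -1.1, 0.2]
gripper_width: 0.0852
gripper_force: 0.0
```

arm_command(
  increments=[
    [[0,0,0],[0,0,0]],
    [[0,0,0],[0,0,0]],
    [[0,0,0],[0,0,0]],
    [[0,0,0],[0,0,0]],
    [[0,0,0],[0,0,0]],
    [[0,0,0],[0,0,0]],
    [[0,0,0.02],[0,0,0]],
    [[0,0,0.04],[0,0,0]],
    [[0,0,0],[0,0,0]],
  ],
  jaw=1,
  grip_force=50,
)

```text
clock: 30.5
position: [0.6284, 0.1222, 0.0538]
tcp_rot: [2.331, 2.101, 0.01]
ft_force: [0.2, -0.2, -0.1]
gripper_width: 0.0527
gripper_force: 53.9
```

arm_command(
  increments=[
    [[0,0,0.042],[0,0,0]],
    [[0,0,0.042],[0,0,0]],
    [[0,0,0.042],[0,0,0]],
    [[0,0,0.042],[0,0,0]],
    [[0,0,0.042],[0,0,0]],
    [[-0.0117,-0.0452,0],[0,0,-0.029]],
    [[-0.0117,-0.0452,0],[0,0,-0.029]],
    [[-0.0117,-0.0452,0],[0,0,-0.029]],
    [[-0.0117,-0.0452,0],[0,0,-0.029]],
    [[-0.0117,-0.0452,0],[0,0,-0.029]],
    [[-0.0117,-0.0452,0],[0,0,-0.029]],
    [[-0.0117,-0.0452,0],[0,0,-0.029]],
    [[-0.0117,-0.0452,0],[0,0,-0.029]],
    [[-0.0117,-0.0452,0],[0,0,-0.029]],
    [[-0.0117,-0.0452,0],[0,0,-0.029]],
    [[-0.0117,-0.0452,0],[0,0,-0.029]],
    [[-0.0117,-0.0452,0],[0,0,-0.029]],
    [[-0.0117,-0.0452,0],[0,0,-0.029]],
    [[-0.0117,-0.0452,0],[0,0,-0.029]],
    [[0,0,0],[0,0,0]],
  ],
)

```text
clock: 32.5
position: [0.4904, -0.3917, 0.2162]
tcp_rot: [2.881, 1.25, -0.006]
ft_force: [0.3, -0.4, -1.6]
gripper_width: 0.0525
gripper_force: 53.8
```

Run:
```python
from h import *
print(*yaw())
save(grab_frame("scene"),"b10",(0,220,100,360),2.5)
```

```text
[ 0.4904 -0.3917  0.2162] toolY deg -43.09 zaxis [-0.003 -0.003 -1.   ] q [ 0.69  0.4  -0.09  1.38  0.04  1.36 -0.16]
```

View pics/b10.png

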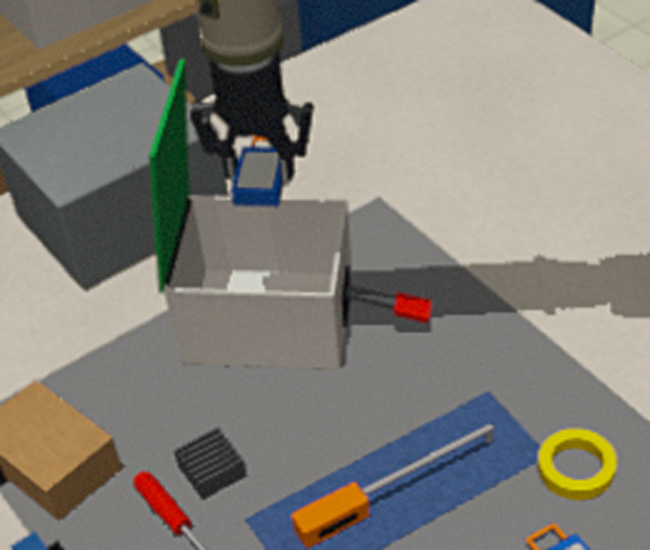

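arm_command(
  increments=[
    [[0.021,0.023,0],[0,0,0]],
    [[0,0,0],[0,0,0]],
    [[0,0,-0.0315],[0,0,0]],
    [[0,0,-0.0315],[0,0,0]],
    [[0,0,-0.0315],[0,0,0]],
    [[0,0,-0.0315],[0,0,0]],
    [[0,0,-0.0315],[0,0,0]],
    [[0,0,-0.0315],[0,0,0]],
    [[0,0,0],[0,0,0]],
    [[0,0,0],[0,0,0]],
  ],
)

```text
clock: 33.55
position: [0.5118, -0.3657, 0.0659]
tcp_rot: [-2.873, -1.267, -0.0]
ft_force: [0.9, -0.4, -0.7]
gripper_width: 0.0531
gripper_force: 53.7
```

arm_command(
  increments=[
    [[0,0,0],[0,0,0]],
    [[0,0,0],[0,0,0]],
    [[0,0,0],[0,0,0]],
    [[0,0,0],[0,0,0]],
    [[0,0,0],[0,0,0]],
    [[0,0,0],[0,0,0]],
    [[0,0,0.04],[0,0,0]],
    [[0,0,0.05],[0,0,0]],
    [[0,0,0.05],[0,0,0]],
    [[0,0,0.05],[0,0,0]],
    [[0,0,0],[0,0,0]],
  ],
  jaw=-1,
)

```text
clock: 34.65
position: [0.514, -0.3681, 0.2248]
tcp_rot: [2.867, 1.262, 0.01]
ft_force: [0.8, 0.4, -0.1]
gripper_width: 0.0852
gripper_force: 0.0
```

Run:
```python
from h import *
np.set_printoptions(precision=4,suppress=True)
print(*yaw())
s=grab_frame("scene");t=grab_frame("top")
for f,box,nm in((t,(160,250,185,250),"top"),(s,(200,300,225,340),"scene"),(s,(80,160,150,240),"bin")):
    m=seg(f,(100,120,60),(125,255,255),box); cs,_=cv2.findContours(m,cv2.RETR_EXTERNAL,cv2.CHAIN_APPROX_NONE)
    for c in cs:
        if cv2.contourArea(c)<20: continue
        W=np.array([at(f,p[0][::-1],.024)[:2] for p in c],np.float32); print(nm,cv2.contourArea(c),cv2.minAreaRect(W))
for n in("caddy0_mid",):
    for c,f in(("top",t),("scene",s)):
        for r in tip_of(c,n)[:5]: print(c,n,round(r["conf"],2),np.round(r["location"],1),at(f,r["location"],.012)[:2])
```

```text
[ 0.514  -0.3681  0.2248] toolY deg -42.48 zaxis [ 0.009 -0.006 -1.   ] q [ 0.65  0.4  -0.11  1.37  0.04  1.37 -0.2 ]
top 56.0 ((0.4702661335468292, 0.1449013352394104), (0.07794374227523804, 0.05330510810017586), 84.45272064208984)
scene 173.0 ((0.47632157802581787, 0.14888009428977966), (0.08646905422210693, 0.060856953263282776), 84.76651000976562)
scene 679.5 ((0.6028826236724854, -0.038324691355228424), (0.05824766680598259, 0.19278976321220398), 85.0430679321289)
top caddy0_mid 0.86 [277.  141.9] [0.3179 0.3294]
top caddy0_mid 0.65 [217.2 359.5] [ 0.5107 -0.3691]
top caddy0_mid 0.21 [225.6 368.6] [ 0.4834 -0.3982]
scene caddy0_mid 0.8 [245.1 414.1] [0.3325 0.3221]
```

arm_command(
  increments=[
    [[-0.0037,0.0459,0],[0,0,0.0294]],
    [[-0.0037,0.0459,0],[0,0,0.0294]],
    [[-0.0037,0.0459,0],[0,0,0.0294]],
    [[-0.0037,0.0459,0],[0,0,0.0294]],
    [[-0.0037,0.0459,0],[0,0,0.0294]],
    [[-0.0037,0.0459,0],[0,0,0.0294]],
    [[-0.0037,0.0459,0],[0,0,0.0294]],
    [[-0.0037,0.0459,0],[0,0,0.0294]],
    [[-0.0037,0.0459,0],[0,0,0.0294]],
    [[-0.0037,0.0459,0],[0,0,0.0294]],
    [[-0.0037,0.0459,0],[0,0,0.0294]],
    [[-0.0037,0.0459,0],[0,0,0.0294]],
    [[-0.0037,0.0459,0],[0,0,0.0294]],
    [[-0.0037,0.0459,0],[0,0,0.0294]],
    [[0,0,0],[0,0,0]],
    [[0,0,-0.04],[0,0,0]],
    [[0,0,-0.04],[0,0,0]],
    [[0,0,-0.04],[0,0,0]],
    [[0,0,0],[0,0,0]],
    [[0,0,0],[0,0,0]],
  ],
)

```text
clock: 36.85
position: [0.4694, 0.147, 0.1212]
tcp_rot: [-2.323, -2.112, 0.003]
ft_force: [-0.2, 0.4, 1.0]
gripper_width: 0.0853
gripper_force: 0.0
```

Run:
```python
from h import *
print(*yaw())
s=grab_frame("scene"); t=grab_frame("top")
m=seg(s,(100,120,60),(125,255,255),(200,300,300,340)); cs,_=cv2.findContours(m,cv2.RETR_EXTERNAL,cv2.CHAIN_APPROX_NONE)
for c in cs:
    if cv2.contourArea(c)<60: continue
    W=np.array([at(s,p[0][::-1],.024)[:2] for p in c],np.float32); print(cv2.contourArea(c),cv2.minAreaRect(W))
a=cv2.resize(s["img"][60:300,140:360],None,fx=2.4,fy=2.4); cv2.imwrite("pics/g11.png",a[:,:,::-1])
```

```text
[0.4694 0.147  0.1212] toolY deg -5.45 zaxis [-0.003 -0.    -1.   ] q [ 0.11  0.23 -0.54  1.86  0.13  1.09 -0.57]
180.0 ((0.4769519865512848, 0.14921028912067413), (0.0859881043434143, 0.061874765902757645), 84.0610580444336)
```

View pics/g11.png

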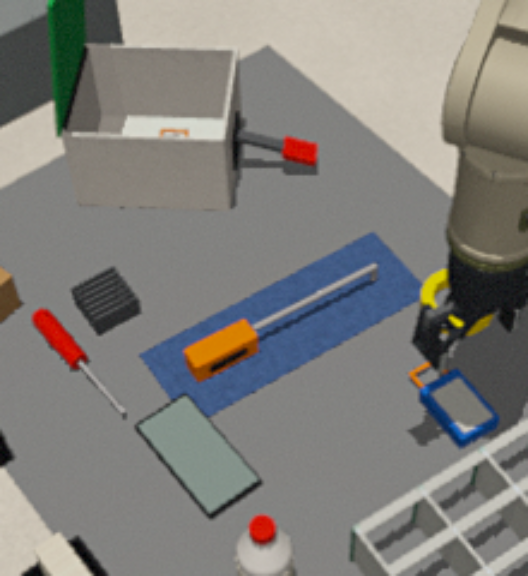

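The first caddy is in the bin (bail visible at 175,132), and the picker is on the mat. I descend on the second.

arm_command(
  increments=[
    [[0.0025,0,-0.04],[0,0,0]],
    [[0,0,-0.04],[0,0,0]],
    [[0,0,-0.03],[0,0,0]],
    [[0,0,-0.02],[0,0,0]],
    [[0,0,-0.015],[0,0,0]],
    [[0,0,-0.005],[0,0,0]],
    [[0,0,0],[0,0,0]],
    [[0,0,0],[0,0,0]],
  ],
)

```text
clock: 37.75
position: [0.4729, 0.1478, 0.0026]
tcp_rot: [2.324, 2.113, 0.002]
ft_force: [-0.1, -0.7, 0.3]
gripper_width: 0.0856
gripper_force: 0.0
```

arm_command(
  increments=[
    [[0,0,0],[0,0,0]],
    [[0,0,0],[0,0,0]],
    [[0,0,0],[0,0,0]],
    [[0,0,0],[0,0,0]],
    [[0,0,0],[0,0,0]],
    [[0,0,0],[0,0,0]],
    [[0,0,0.02],[0,0,0]],
    [[0,0,0.04],[0,0,0]],
    [[0,0,0],[0,0,0]],
  ],
  jaw=1,
)

```text
clock: 38.65
position: [0.4744, 0.1486, 0.0531]
tcp_rot: [2.322, 2.112, 0.008]
ft_force: [1.4, 0.6, -0.4]
gripper_width: 0.0528
gripper_force: 53.0
```

arm_command(
  increments=[
    [[0,0,0.042],[0,0,0]],
    [[0,0,0.042],[0,0,0]],
    [[0,0,0.042],[0,0,0]],
    [[0,0,0.042],[0,0,0]],
    [[0,0,0.042],[0,0,0]],
    [[0.0023,-0.046,0],[0,0,-0.0294]],
    [[0.0023,-0.046,0],[0,0,-0.0294]],
    [[0.0023,-0.046,0],[0,0,-0.0294]],
    [[0.0023,-0.046,0],[0,0,-0.0294]],
    [[0.0023,-0.046,0],[0,0,-0.0294]],
    [[0.0023,-0.046,0],[0,0,-0.0294]],
    [[0.0023,-0.046,0],[0,0,-0.0294]],
    [[0.0023,-0.046,0],[0,0,-0.0294]],
    [[0.0023,-0.046,0],[0,0,-0.0294]],
    [[0.0023,-0.046,0],[0,0,-0.0294]],
    [[0.0023,-0.046,0],[0,0,-0.0294]],
    [[0.0023,-0.046,0],[0,0,-0.0294]],
    [[0.0023,-0.046,0],[0,0,-0.0294]],
    [[0.0023,-0.046,0],[0,0,-0.0294]],
    [[0,0,0],[0,0,0]],
  ],
)

```text
clock: 40.65
position: [0.4951, -0.374, 0.2158]
tcp_rot: [2.881, 1.252, -0.006]
ft_force: [-0.3, -0.5, -0.4]
gripper_width: 0.0531
gripper_force: 53.2
```

arm_command(
  increments=[
    [[0.0056,0.0098,0],[0,0,0]],
    [[0,0,0],[0,0,0]],
    [[0,0,-0.0326],[0,0,0]],
    [[0,0,-0.0326],[0,0,0]],
    [[0,0,-0.0326],[0,0,0]],
    [[0,0,-0.0326],[0,0,0]],
    [[0,0,-0.0326],[0,0,0]],
    [[0,0,0],[0,0,0]],
    [[0,0,0],[0,0,0]],
  ],
)

```text
clock: 41.55
position: [0.5028, -0.3586, 0.0876]
tcp_rot: [-2.873, -1.269, -0.0]
ft_force: [0.2, -0.5, 0.1]
gripper_width: 0.0532
gripper_force: 53.2
```

arm_command(
  increments=[
    [[0,0,0],[0,0,0]],
    [[0,0,0],[0,0,0]],
    [[0,0,0],[0,0,0]],
    [[0,0,0],[0,0,0]],
    [[0,0,0],[0,0,0]],
    [[0,0,0],[0,0,0]],
    [[0,0,0.04],[0,0,0]],
    [[0,0,0.05],[0,0,0]],
    [[0,0,0.05],[0,0,0]],
    [[0,0,0.03],[0,0,0]],
    [[0,0,0],[0,0,0]],
  ],
  jaw=-1,
)

```text
clock: 42.65
position: [0.504, -0.361, 0.228]
tcp_rot: [2.869, 1.263, 0.007]
ft_force: [-0.2, -0.2, -0.5]
gripper_width: 0.0853
gripper_force: 0.0
```

arm_command(
  increments=[
    [[-0.0155,0.0109,0],[0,0,0.091]],
    [[-0.0155,0.0109,0],[0,0,0.091]],
    [[-0.0155,0.0109,0],[0,0,0.091]],
    [[-0.0155,0.0109,0],[0,0,0.091]],
    [[-0.0155,0.0109,0],[0,0,0.091]],
    [[-0.0155,0.0109,0],[0,0,0.091]],
    [[-0.0155,0.0109,0],[0,0,0.091]],
    [[-0.0155,0.0109,0],[0,0,0.091]],
    [[-0.0155,0.0109,0],[0,0,0.091]],
    [[-0.0155,0.0109,0],[0,0,0.091]],
    [[-0.0155,0.0109,0],[0,0,0.091]],
    [[0,0,-0.03],[0,0,0]],
    [[0,0,-0.04],[0,0,0]],
    [[0,0,-0.04],[0,0,0]],
    [[0,0,-0.04],[0,0,0]],
    [[0,0,0],[0,0,0]],
    [[0,0,0],[0,0,0]],
  ],
)

```text
clock: 44.35
position: [0.3655, -0.2636, 0.1031]
tcp_rot: [-1.135, -2.928, -0.001]
ft_force: [0.5, -0.9, 0.4]
gripper_width: 0.0854
gripper_force: 0.0
```

Run:
```python
from h import *
print(*yaw())
s=grab_frame("scene");t=grab_frame("top")
for c,f in(("top",t),("scene",s)):
    for r in tip_of(c,"pedal_tread")[:3]: print(c,round(r["conf"],2),np.round(r["location"],1),at(f,r["location"],.036)[:2])
m=seg(s,(0,120,80),(6,255,255),(80,160,230,300)); W=np.array([at(s,p,.033)[:2] for p in np.argwhere(m)],np.float32); print(cv2.minAreaRect(W) if len(W) else 0)
a=cv2.resize(s["img"][60:180,150:310],None,fx=2.5,fy=2.5,interpolation=cv2.INTER_CUBIC); b=cv2.resize(t["img"][160:290,310:430],None,fx=3,fy=3,interpolation=cv2.INTER_CUBIC)
im=np.zeros((400,760,3),np.uint8); im[:300,:400]=a; im[:390,400:]=b; cv2.imwrite("pics/p12.png",im[:,:,::-1])
```

```text
[ 0.3655 -0.2636  0.1031] toolY deg 47.62 zaxis [-0.001  0.001 -1.   ] q [ 0.82  0.14 -0.29  1.98  0.05  1.03  1.34]
top 0.57 [151.1 244.8] [0.72228936 0.00232165]
top 0.49 [263.8 329.6] [ 0.36107554 -0.2654164 ]
scene 0.64 [118.2 265. ] [ 0.3590928  -0.27713865]
((0.370496541261673, -0.26606953144073486), (0.04735162854194641, 0.04582993686199188), 45.61192321777344)
```

View pics/p12.png

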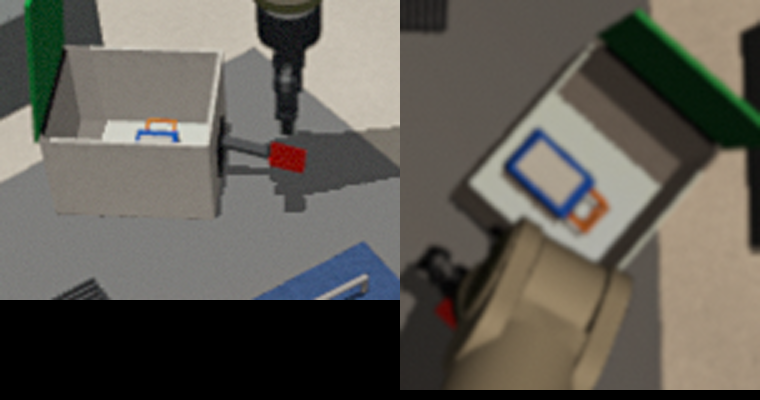

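Both caddies are stacked in the bin, with the lid open. Now I straddle and pinch the tread.

arm_command(
  increments=[
    [[0.002,-0.001,-0.03],[0,0,0]],
    [[0,0,-0.03],[0,0,0]],
    [[0,0,-0.03],[0,0,0]],
    [[0,0,-0.015],[0,0,0]],
    [[0,0,-0.007],[0,0,0]],
    [[0,0,0],[0,0,0]],
    [[0,0,0],[0,0,0]],
  ],
)

```text
clock: 45.25
position: [0.3682, -0.2652, 0.0145]
tcp_rot: [1.135, 2.928, -0.001]
ft_force: [-0.3, -0.3, 0.8]
gripper_width: 0.0854
gripper_force: 0.0
```

arm_command(
  increments=[
    [[0,0,0],[0,0,0]],
    [[0,0,0],[0,0,0]],
    [[0,0,0],[0,0,0]],
    [[0,0,0],[0,0,0]],
    [[0,0,0],[0,0,0]],
    [[0,0,0],[0,0,0]],
    [[0,0,0],[0,0,0]],
  ],
  jaw=1,
  grip_force=35,
)

```text
clock: 45.95
position: [0.3671, -0.2655, 0.0141]
tcp_rot: [-1.136, -2.929, 0.002]
ft_force: [-3.1, 0.5, 7.1]
gripper_width: 0.0327
gripper_force: 35.8
```

arm_command(
  increments=[
    [[-0.00015,0.00014,0.0019],[0,0,0]],
    [[-0.00015,0.00014,0.0019],[0,0,0]],
    [[-0.00015,0.00014,0.0019],[0,0,0]],
    [[-0.00015,0.00014,0.0019],[0,0,0]],
    [[-0.00015,0.00014,0.0019],[0,0,0]],
    [[-0.00015,0.00014,0.0019],[0,0,0]],
    [[-0.00015,0.00014,0.0019],[0,0,0]],
    [[-0.00015,0.00014,0.0019],[0,0,0]],
    [[-0.00015,0.00014,0.0019],[0,0,0]],
    [[-0.00015,0.00014,0.0019],[0,0,0]],
    [[-0.00015,0.00014,0.0019],[0,0,0]],
    [[-0.00015,0.00014,0.0019],[0,0,0]],
    [[-0.00015,0.00014,0.0019],[0,0,0]],
    [[-0.00015,0.00014,0.0019],[0,0,0]],
    [[-0.00015,0.00014,0.0019],[0,0,0]],
    [[-0.00015,0.00014,0.0019],[0,0,0]],
    [[0,0,0],[0,0,0]],
  ],
)

```text
clock: 47.65
position: [0.3644, -0.263, 0.0375]
tcp_rot: [-1.136, -2.927, 0.0]
ft_force: [-3.4, -2.9, -2.7]
gripper_width: 0.0331
gripper_force: 35.9
```

Run:
```python
from h import *
print(*yaw()); print(observe()["ft_force"])
s=grab_frame("scene")
for z in(0,):
    m=seg(s,(45,80,50),(75,255,255),(50,160,130,260)); print("lid area",(m>0).sum(), np.argwhere(m).min(0),np.argwhere(m).max(0))
```

```text
[ 0.3644 -0.263   0.0375] toolY deg 47.57 zaxis [-0.002  0.001 -1.   ] q [ 0.81  0.23 -0.28  2.05  0.08  0.87  1.31]
[-3.43049787 -2.94691747 -2.65211006]
lid area 2278 [ 58 164] [115 231]
```

arm_command(
  increments=[
    [[0,0,0.0015],[0,0,0]],
    [[0,0,0.0015],[0,0,0]],
    [[0,0,0.0015],[0,0,0]],
    [[0,0,0.0015],[0,0,0]],
    [[0,0,0.0015],[0,0,0]],
    [[0,0,0.0015],[0,0,0]],
    [[0,0,0],[0,0,0]],
    [[0,0,0],[0,0,0]],
  ],
)

```text
clock: 48.5
position: [0.3644, -0.263, 0.0447]
tcp_rot: [-1.136, -2.927, 0.0]
ft_force: [-3.1, -3.8, -3.8]
gripper_width: 0.0331
gripper_force: 35.7
```

arm_command(
  increments=[
    [[0,0,0.0012],[0,0,0]],
    [[0,0,0.0012],[0,0,0]],
    [[0,0,0.0012],[0,0,0]],
    [[0,0,0],[0,0,0]],
    [[0,0,0],[0,0,0]],
  ],
)

```text
clock: 49.0
position: [0.3644, -0.263, 0.0467]
tcp_rot: [-1.136, -2.927, -0.0]
ft_force: [1.2, -5.7, -16.2]
gripper_width: 0.0333
gripper_force: 38.3
```

Run:
```python
from h import *
s=grab_frame("scene")
m=seg(s,(45,80,50),(75,255,255),(50,160,130,260)); print("lid area",(m>0).sum(), np.argwhere(m).min(0),np.argwhere(m).max(0))
save(s,"l13",(50,180,130,300),3.5)
```

```text
lid area 2727 [ 76 164] [118 238]
```

View pics/l13.png

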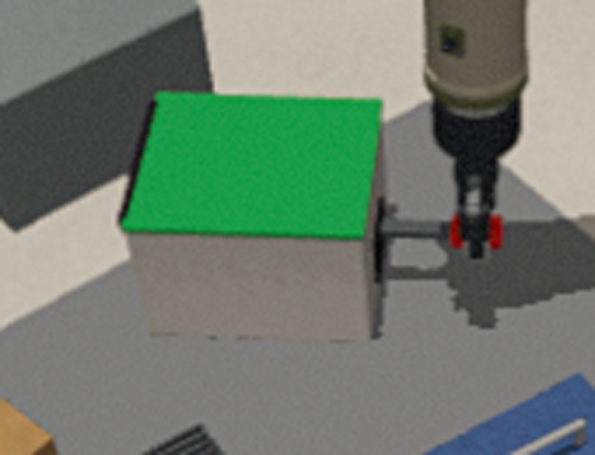

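The lid is flat shut, and the pull of about 16 N shows the pedal at its stop. I release and retreat.

arm_command(
  increments=[
    [[0,0,0],[0,0,0]],
    [[0,0,0],[0,0,0]],
    [[0,0,0],[0,0,0]],
    [[0,0,0],[0,0,0]],
    [[0,0,0],[0,0,0]],
    [[0,0,0],[0,0,0]],
    [[0,0,0.02],[0,0,0]],
    [[0,0,0.03],[0,0,0]],
    [[0,0,0.04],[0,0,0]],
    [[0,0,0.05],[0,0,0]],
    [[0,0,0.05],[0,0,0]],
    [[0,0,0],[0,0,0]],
    [[0,0,0],[0,0,0]],
  ],
  jaw=-1,
)

```text
clock: 50.35
position: [0.366, -0.2632, 0.2007]
tcp_rot: [1.135, 2.927, -0.001]
ft_force: [0.1, 0.8, -0.5]
gripper_width: 0.085
gripper_force: 0.0
```

Run:
```python
from h import *
s=grab_frame("scene"); t=grab_frame("top")
m=seg(s,(45,80,50),(75,255,255),(50,160,130,260)); print("lid area",(m>0).sum(), np.argwhere(m).min(0),np.argwhere(m).max(0))
for c,f in(("top",t),("scene",s)):
  for n,z in(("picker_grip",.018),("picker_tip",.002),("phone",0),("driver",.012),("tape",0),("cleaner",0),("heatsink",0),("pedal_tread",.066)):
    for r in tip_of(c,n)[:1]: print(c,n,round(r["conf"],2),at(f,r["location"],z)[:2])
save(s,"end14",k=1.5); print(observe()["clock"])
```

```text
lid area 2727 [ 76 164] [118 238]
top picker_grip 0.72 [ 0.63947462 -0.08946315]
top picker_tip 0.63 [ 0.41144278 -0.05617532]
top phone 0.6 [0.73044895 0.01864724]
top driver 0.61 [ 0.77891527 -0.17163264]
top tape 0.63 [0.36685545 0.04000073]
top cleaner 0.85 [0.75993677 0.161102  ]
top heatsink 0.71 [ 0.70014019 -0.22399653]
top pedal_tread 0.62 [ 0.36271521 -0.26103226]
scene picker_grip 0.97 [ 0.64711388 -0.0805997 ]
scene picker_tip 0.73 [ 0.41820355 -0.06562139]
scene phone 0.92 [0.72909052 0.00527799]
scene driver 0.82 [ 0.76998977 -0.16632862]
scene tape 0.84 [0.3763818  0.03375107]
scene cleaner 0.76 [0.76892262 0.16767496]
scene heatsink 0.72 [0.37207931 0.03679249]
scene pedal_tread 0.63 [ 0.36316627 -0.27906574]
51.25
```

View pics/end14.png

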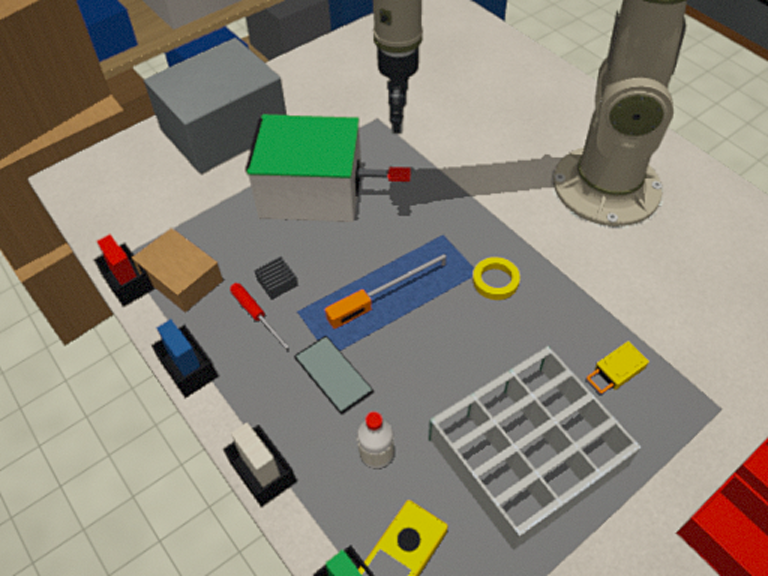

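The lid is shut (305,145) and the picker lies upright on the mat (345,308 to 445,260). The cage is empty and the bystanders are unmoved, so I hand in.

```bash
python3 -c "
from bench import *
print(finish_job())"
```

```text
the job is handed in; nothing more can be done
None
```

I handed the job in at about 51 s on the robot clock: both caddies present were hooked out of the cage and put in the bin, the lid was eased shut, the picker lies upright on its mat, and the bystanders show no visible shift; the hand-in returned no verdict.

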